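# Ballast the sprung microscope stage, then hold the objective arm level over the sample

### The job

Get the sprung microscope stage ready by standing steel ballast slugs on its two round grey pads until the red pointer rests inside the green band, and leave any slug you do not need where it is on the rubber mat. Then pick up the lopsided objective arm by its balance point (the yellow mark on the bar) and carry it over without touching the stage or disturbing the other things on the bench. Finish while still holding it there: level and still, with its lens straight above the little steel sample in the middle of the stage, about 4 cm over it, carried by the gripper alone.

Things in the scene. Friction and masses are not known exactly. Their poses are not given: they have to be found in the camera images.
- float (a joint): How far the sprung deck has sunk, straight down, in m (0 = fully up, 0.040 = lower stop). Empty it rests between 0.007 and 0.019 (differs each time); each slug standing on it adds 0.008; it settles in about 1 s. The red pointer is in the green band on the white scale plate from 0.021 to 0.031; this always takes one or two slugs.
- sample (a point): Top of the small steel sample (24 mm across) in the middle of the deck, 11 mm above the deck's top, on a black plate 80 x 80 x 6 mm; moves with the deck. Axes: the stage's own, z up. The white scale plate, 50 mm wide, stands 84 mm to the stage's +x, its top fixed 125 mm above the bench.
- pad_left (a point): Centre, at the deck's top surface, of the round grey ballast pad (52 mm across, flush) 85 mm to the stage's +y side of the sample. The deck is a gold-coloured block 140 mm (stage x) by 240 mm (stage y); its top is 0.120 m minus the joint value above the bench.
- pad_right (a point): Centre of the other grey ballast pad, 85 mm to the stage's -y side of the sample; at the deck's top surface.
- slug0_center (a point): Centre (half-way up) of a steel ballast slug: upright cylinder 36 mm across, 30 mm tall, 0.24 kg. Three alike stand in a row 62 mm apart along the mat's length on a black rubber mat (200 x 70 x 8 mm, fixed), which lies to the left or right of the stage. x axis along the row.
- slug1_center (a point): Centre (half-way up) of a steel ballast slug: upright cylinder 36 mm across, 30 mm tall, 0.24 kg. Three alike stand in a row 62 mm apart along the mat's length on a black rubber mat (200 x 70 x 8 mm, fixed), which lies to the left or right of the stage. x axis along the row.
- slug2_center (a point): Centre (half-way up) of a steel ballast slug: upright cylinder 36 mm across, 30 mm tall, 0.24 kg. Three alike stand in a row 62 mm apart along the mat's length on a black rubber mat (200 x 70 x 8 mm, fixed), which lies to the left or right of the stage. x axis along the row.
- balance (a point): Balance point (centre of mass along the bar) of the objective arm, on its bar's centre line at the yellow mark, 35 mm from mid-bar towards the lens. Black bar 200 mm long (x), 24 wide (y), 16 tall, about 0.6 kg; x points to the lens, z up. Pinch the bar across its width. It stands on lens and foot, both ending 58 mm below this point, on a fixed cork board 10 mm thick.
- lens_tip (a point): Centre of the underside of the arm's lens, 43 mm to +x of the balance point and 58 mm below it; axes as the arm's. The steel barrel, 34 mm across, hangs below the bar; its cap, 40 mm across, reaches 6 mm above the bar. An aluminium foot 14 x 36 mm hangs at the bar's other end.
- spare_lens_center (a point): Bystander: spare steel objective, 32 mm across and 48 mm tall, with a blue ring; point at its centre.
- dish_center (a point): Bystander: closed round specimen dish, 58 mm across, 16 mm tall; point at its centre.
- sample_case_center (a point): Bystander: small blue sample case 60 x 45 x 20 mm; point at its centre.
- micrometer_center (a point): Bystander: loose micrometer screw lying down, 95 mm long, 24 mm tall; point at its middle.
- wipe_jar_center (a point): Bystander: amber jar with white cap, 56 mm across, 70 mm tall; point at its centre.
- driver_grip (a point): Bystander: screwdriver, 150 mm long, lying down; point on its handle.
Not all that is in view belongs to the job. There is more than one size of the part that bears balance; the job needs the smaller.

How it is judged:
On the way, in this order (a step that is already met when the one before it is completed fails the run):
1. the pointer rests in the green band with slugs on the grey pads, the arm touching neither deck nor slugs (value of joint float between 0.021 and 0.031 m and contact force between each of float, slug0, slug1, slug2 and the arm below 0.2 N and (distance of slug0_center from where it was at the start of the episode below 0.03 m or (horizontal distance between slug0_center and pad_left below 0.03 m and z of slug0_center in the frame of pad_left between 0.008 and 0.052 m) or (horizontal distance between slug0_center and pad_right below 0.03 m and z of slug0_center in the frame of pad_right between 0.008 and 0.052 m)) and (distance of slug1_center from where it was at the start of the episode below 0.03 m or (horizontal distance between slug1_center and pad_left below 0.03 m and z of slug1_center in the frame of pad_left between 0.008 and 0.052 m) or (horizontal distance between slug1_center and pad_right below 0.03 m and z of slug1_center in the frame of pad_right between 0.008 and 0.052 m)) and (distance of slug2_center from where it was at the start of the episode below 0.03 m or (horizontal distance between slug2_center and pad_left below 0.03 m and z of slug2_center in the frame of pad_left between 0.008 and 0.052 m) or (horizontal distance between slug2_center and pad_right below 0.03 m and z of slug2_center in the frame of pad_right between 0.008 and 0.052 m)) and velocity of joint float between -0.004 and 0.004 m/s), for 0.4 s.
2. the objective arm is lifted clear of its board, gripped at its balance point (contact force between objective and the fingers above 2 N and x of the grasp point in the frame of balance between -0.015 and 0.015 m and contact force between objective and float below 0.1 N and contact force between objective and stage below 0.1 N and contact force between objective and board below 0.1 N and contact force between objective and mat below 0.1 N and contact force between objective and slug0 below 0.1 N and contact force between objective and slug1 below 0.1 N and contact force between objective and slug2 below 0.1 N and height (world z) of balance above 0.1 m), for 0.2 s.
At the end, for the whole second after the job is handed in: Deck 21 to 31 mm down, robot not touching it or the slugs; each slug within 30 mm of a pad centre or of its start; arm gripped within 15 mm of its balance point, tilt under 0.07 rad, still, lens within 12 mm sideways of the sample and 20 to 60 mm above it, touched by the gripper alone (value of joint float between 0.021 and 0.031 m and contact force between each of float, slug0, slug1, slug2 and the arm below 0.2 N and (distance of slug0_center from where it was at the start of the episode below 0.03 m or (horizontal distance between slug0_center and pad_left below 0.03 m and z of slug0_center in the frame of pad_left between 0.008 and 0.052 m) or (horizontal distance between slug0_center and pad_right below 0.03 m and z of slug0_center in the frame of pad_right between 0.008 and 0.052 m)) and (distance of slug1_center from where it was at the start of the episode below 0.03 m or (horizontal distance between slug1_center and pad_left below 0.03 m and z of slug1_center in the frame of pad_left between 0.008 and 0.052 m) or (horizontal distance between slug1_center and pad_right below 0.03 m and z of slug1_center in the frame of pad_right between 0.008 and 0.052 m)) and (distance of slug2_center from where it was at the start of the episode below 0.03 m or (horizontal distance between slug2_center and pad_left below 0.03 m and z of slug2_center in the frame of pad_left between 0.008 and 0.052 m) or (horizontal distance between slug2_center and pad_right below 0.03 m and z of slug2_center in the frame of pad_right between 0.008 and 0.052 m)) and contact force between objective and the fingers above 2 N and x of the grasp point in the frame of balance between -0.015 and 0.015 m and contact force between objective and float below 0.1 N and contact force between objective and stage below 0.1 N and contact force between objective and board below 0.1 N and contact force between objective and mat below 0.1 N and contact force between objective and slug0 below 0.1 N and contact force between objective and slug1 below 0.1 N and contact force between objective and slug2 below 0.1 N and angle between objective's own z axis and vertical below 0.07 rad and horizontal distance between lens_tip and sample below 0.012 m and z of lens_tip in the frame of sample between 0.02 and 0.06 m and linear speed of objective below 0.02 m/s and angular speed of objective below 0.15 rad/s); the arm keeps its last pose, push and grip.
It fails at once if a bystander is moved more than 30 mm (distance of any of spare_lens_center, dish_center, sample_case_center, micrometer_center, wipe_jar_center, driver_grip from where it was at the start of the episode above 0.03 m).
It fails at once if the objective arm touches the stage (contact force between objective and float above 1 N or contact force between objective and stage above 1 N).
It also fails if it takes over 72 s, if anything falls off the work surface, if the arm or the gripper's body presses on something with over 40 N, if the wrist force passes 120 N, or if a joint passes its speed limit or range.

### The arm

A 6-joint arm with a two-finger parallel gripper is mounted at the origin on the work surface. World frame = base frame: x ahead of the robot, y to its left, z up, the work surface at z = 0. Lengths are in m, angles in rad, forces in N, time in s.
With the tool pointing down it reaches from about 0.3 to 0.825 m from the base axis. Payload 5.4 kg.
Tool frame: the origin (TCP) lies at the very end of the fingers, on their centre line; the grasp point (between the pads) lies 19 mm behind it; z points along the fingers, x is the direction in which the jaws open and shut, and the axes are right-handed (so a half turn about z gives the same grasp; the last joint's range is limited). The gripper opens to 92 mm and grips with 3 to 60 N. Pads are 20 mm wide; open, the fingers measure 128 mm over their backs; the gripper's body (75 mm by 189 mm) begins 69 mm behind the grasp point.
Start: joints at [0.935, 0.158, 1.597, -0, 1.386, -0.21], TCP at [0.238, 0.524, 0.215] pointing down, gripper open.
Joint ranges: [-2.91, 2.91], [-0.94, 2.29], [0.18, 2.7], [-1.29, 4.43], [0.17, 2.64], [-3, 3]. Speed limits (rad/s): [2.57, 2.57, 3.14, 3.14, 3.14, 3.14].

### API

Orientations are given as a rotation vector (axis times angle).
In Python, from workcell import bot gives the robot as it stands. Calls block until the motion is done:
- bot.goto(position, orientation): joint-space move of the TCP to a pose.
- bot.line_to(position, rot=None, max_speed=0.15): straight line of the TCP; rot=None keeps the orientation; max_speed is the mean speed in m/s.
- bot.set_joints(angles): joint-space move.
- bot.set_gripper(opening, newtons=None): opening from 0.0 (shut) to 1.0 (fully open); newtons is the grip in N (None keeps the last); returns when the fingers have stopped.
- bot.hold(seconds).
- bot.inverse_kinematics(position, orientation): joint angles nearest the present ones, or None.
- bot.read_camera(name): name is "scene" or "top" or "wrist"; returns a dict with "pixels" (384x512x3 uint8, blue, green, red), "fx", "fy", "cx", "cy" (pixels), "R" (3x3) and "t" (3): a world point X has camera coordinates R X + t. Camera axes: x right, y down, z forward; pixel columns grow to the right and rows downward; lengths in m; the calibration is good to about 2 mm. A picture is of the moment at which its call begins. There is no depth.
A pose or a line that the arm cannot do raises bot.MotionError and nothing moves.
- bot.job_done(): hands the job in, once; it reports no verdict.
Readings, each from a call of its own:
- bot.current_clock(): time.
- bot.current_joints(): joint angles.
- bot.current_joint_vel(): joint speeds.
- bot.current_effort(): joint torques, N m.
- bot.current_ee_pos(): TCP position.
- bot.current_tool_rot(): TCP orientation.
- bot.current_contact_force(): force on the tool from outside, world axes, zero at the start.
- bot.current_ft_torque(): the same for the moment, N m.
- bot.current_opening(): opening from 0.0 (shut) to 1.0 (fully open).
Only numpy, scipy, OpenCV 4.12 (cv2) and the standard library are available. Lean on these libraries where they do the work, as an engineer would, in place of code of your own. Each camera call takes 0.05 s, during which the arm holds its last target.

## Working session

There is one attempt and no reset: what is moved stays moved. The work goes in short steps, each a Python script; the robot and the scene stay as the last script left them, time stands still between calls to the robot, and variables do not carry over. Pictures are saved under pics/ and viewed, and the job is handed in when it is done.

```bash
mkdir -p pics; ls
python3 - <<'E'
from workcell import bot
import cv2,numpy as np
for n in ["scene","top","wrist"]:
    c=bot.read_camera(n); cv2.imwrite(f"pics/{n}0.png",c["pixels"])
    R=np.array(c["R"]);t=np.array(c["t"]);print(n,c["fx"],c["fy"],c["cx"],c["cy"],(-R.T@t).round(3),R.round(3).tolist())
print(bot.current_clock(),bot.current_tool_rot(),bot.current_ee_pos())
E
```

```text
pics
scene 374.25025813979136 374.25025813979136 249.98114607452422 192.79776992275973 [1.227 0.042 0.806] [[-0.179, 0.984, 0.015], [0.664, 0.133, -0.736], [-0.726, -0.122, -0.677]]
top 403.8674405339233 403.8674405339233 264.8494312432062 193.80545860735037 [ 0.282 -0.081  1.17 ] [[-0.032, -0.999, 0.005], [-0.978, 0.031, -0.207], [0.206, -0.011, -0.978]]
wrist 287.42496087486165 287.42496087486165 250.22818220400518 191.18803222821668 [0.178 0.551 0.384] [[0.413, 0.911, -0.002], [0.884, -0.401, 0.238], [0.216, -0.1, -0.971]]
0.15 [ 2.64026226e+00  1.70161693e+00 -2.05591513e-03] [0.23725262 0.52326488 0.21386695]
```

View pics/scene0.png

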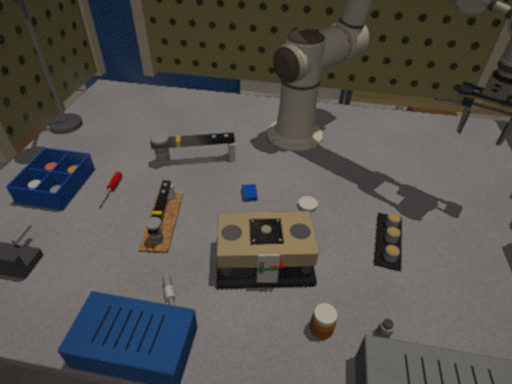

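View pics/top0.png

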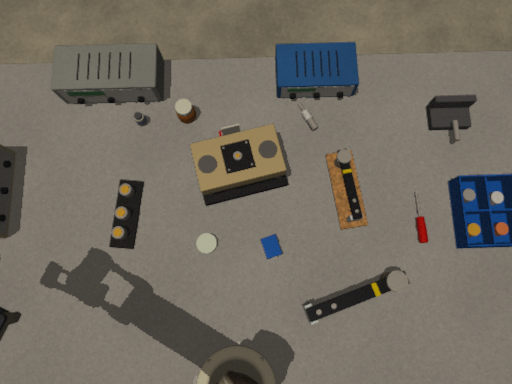

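View pics/wrist0.png

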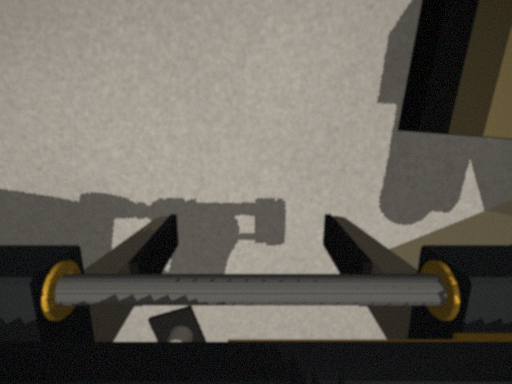

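The top view shows two lookalikes for the objective arm. One is on the cork board, with its yellow mark near (347,171), about 72 px ≈ 0.2 m long. The other lies on the bare bench, with its mark near (376,290), about 105 px ≈ 0.29 m long. I choose the small one on the cork. The three slugs are at (125,189), (121,213) and (118,232), and the grey cylinder at (140,118) is the spare lens, not a slug. I'll check these in close crops.

Run:
```python
import cv2,numpy as np
t=cv2.imread("pics/top0.png"); s=cv2.imread("pics/scene0.png")
a=cv2.resize(t[135:240,310:385],None,fx=5,fy=5,interpolation=cv2.INTER_CUBIC)
b=cv2.resize(t[170:255,95:155],None,fx=5,fy=5,interpolation=cv2.INTER_CUBIC)
h=max(a.shape[0],b.shape[0]);p=lambda i:cv2.copyMakeBorder(i,0,h-i.shape[0],0,5,0)
cv2.imwrite("pics/crop1.png",np.hstack([p(a),p(b)]))
cv2.imwrite("pics/crop2.png",cv2.resize(t[115:210,180:300],None,fx=6,fy=6,interpolation=cv2.INTER_CUBIC))
cv2.imwrite("pics/crop3.png",cv2.resize(s[200:295,205:325],None,fx=6,fy=6,interpolation=cv2.INTER_CUBIC))
```

```text
(no output)
```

View pics/crop1.png

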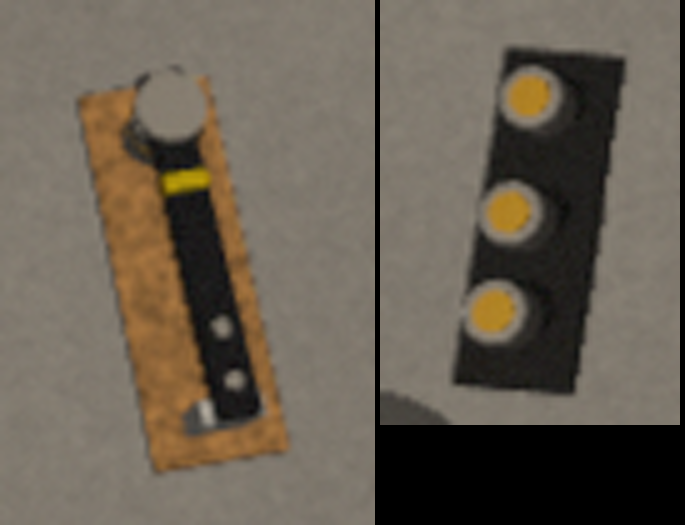

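View pics/crop2.png

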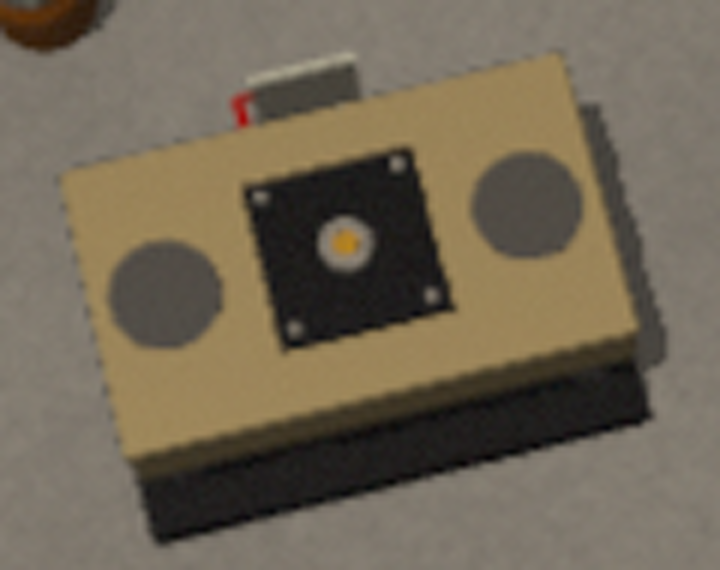

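View pics/crop3.png

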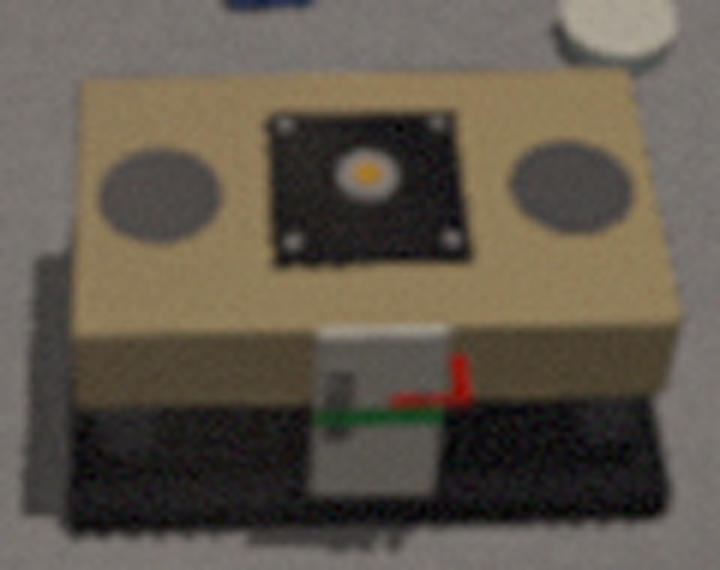

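Crop 1 confirms the cork-board arm: cap at about (344,156), yellow mark at (347,171), foot at (355,217). The slugs have orange tops and the mat runs along world x. Crops 2 and 3 show the sample at about (237.5,155.5) in top, and the red pointer slightly above the green band. Next I'll measure these.

```bash
cat > h.py <<'E'
from workcell import bot
import cv2,numpy as np
from scipy.spatial.transform import Rotation as Ro
def ray(c,u,v):
    R=np.array(c["R"]);t=np.array(c["t"]);o=-R.T@t
    d=R.T@np.array([(u-c["cx"])/c["fx"],(v-c["cy"])/c["fy"],1.]);return o,d/np.linalg.norm(d)
def onz(c,uv,z):
    o,d=ray(c,*uv);return o+d*(z-o[2])/d[2]
def tri(c1,p1,c2,p2):
    A=np.zeros((3,3));b=np.zeros(3)
    for c,p in((c1,p1),(c2,p2)):
        o,d=ray(c,*p);M=np.eye(3)-np.outer(d,d);A+=M;b+=M@o
    return np.linalg.solve(A,b)
def blobs(m,amin=8):
    n,l,st,ce=cv2.connectedComponentsWithStats(m.astype(np.uint8)*255)
    return [(ce[i].round(2).tolist(),int(st[i,4])) for i in range(1,n) if st[i,4]>=amin]
def hsv(im): return cv2.cvtColor(im,cv2.COLOR_BGR2HSV)
def rng(im,lo,hi): return cv2.inRange(hsv(im),np.array(lo),np.array(hi))>0
def down(yaw): # tool x axis along world yaw, z down
    return (Ro.from_euler('z',yaw)*Ro.from_euler('x',np.pi)).as_rotvec()
E
python3 - <<'E'
from h import *
for n in["top","scene"]:
    c=bot.read_camera(n);im=c["pixels"];np.save
    print(n,"orange",blobs(rng(im,(12,140,90),(26,255,255)),4))
    print("yellow",blobs(rng(im,(24,150,80),(35,255,255)),4))
    print("red",blobs(rng(im,(0,180,90),(6,255,255)),3), "green",blobs(rng(im,(45,100,40),(80,255,255)),3))
    H=hsv(im)
    for p in ([(208,164),(267,149),(250,150),(344,156)] if n=="top" else [(232,232),(300,231),(265,265)]): print(p,im[p[1],p[0]],H[p[1],p[0]])
E
```

```text
top orange [([181.33, 116.33], 12), ([343.91, 192.12], 1149), ([237.2, 155.0], 10), ([124.5, 188.65], 48), ([120.39, 211.9], 49), ([473.15, 229.14], 119), ([117.24, 231.76], 50), ([375.44, 288.71], 86)]
yellow [([346.36, 170.67], 36), ([375.47, 288.82], 85)]
red [([219.8, 133.0], 5), ([421.54, 229.62], 202)] green [([297.38, 89.62], 8), ([302.33, 89.33], 3), ([305.33, 89.33], 3), ([310.67, 89.44], 9), ([74.67, 93.67], 3), ([78.83, 93.5], 6), ([96.44, 92.56], 18)]
(208, 164) [70 77 82] [18 37 82]
(267, 149) [71 77 83] [15 37 83]
(250, 150) [29 27 29] [150  18  29]
(344, 156) [111 124 133] [ 18  42 133]
scene orange [([177.62, 139.0], 26), ([70.94, 168.5], 32), ([164.5, 227.14], 655), ([156.45, 212.32], 38), ([393.9, 217.03], 30), ([266.0, 228.5], 6), ([393.65, 231.15], 34), ([392.5, 249.5], 38), ([331.88, 326.94], 16)]
yellow []
red [([114.43, 180.01], 89), ([281.09, 263.3], 23)] green [([267.24, 268.97], 37)]
(232, 232) [73 73 79] [ 0 19 79]
(300, 231) [71 74 76] [18 17 76]
(265, 265) [77 84 89] [18 34 89]
```

Run:
```python
from h import *
ct=bot.read_camera("top");cs=bot.read_camera("scene");im=ct["pixels"]
a=[(124.5,188.65),(120.39,211.9),(117.24,231.76)];b=[(392.5,249.5),(393.65,231.15),(393.9,217.03)]
for p,q in zip(a,b): print("slug",onz(ct,p,.038).round(4),onz(cs,q,.038).round(4),tri(ct,p,cs,q).round(4))
holes={}
for n,c,roi in(("top",ct,(185,115,110,95)),("scene",cs,(210,205,115,75))):
    x,y,w,h=roi;sub=c["pixels"][y:y+h,x:x+w]
    m=(rng(sub,(14,75,85),(30,255,255))).astype(np.uint8)*255
    cv2.imwrite(f"pics/m_{n}.png",cv2.resize(m,None,fx=5,fy=5))
    cn,hi=cv2.findContours(m,cv2.RETR_CCOMP,cv2.CHAIN_APPROX_NONE)
    holes[n]=[]
    for k,cc in enumerate(cn):
        A=cv2.contourArea(cc)
        if A>80:
            M=cv2.moments(cc);g=(M["m10"]/A+x,M["m01"]/A+y);print(n,hi[0][k][3],A,np.round(g,2))
            if hi[0][k][3]>=0 : holes[n].append(g)
    holes[n].sort()
# top: sorted left->right = pad +y .. ; scene likewise opposite
T=holes["top"];S=holes["scene"][::-1]
for p,q in zip(T,S): print("stage",tri(ct,p,cs,q).round(4),onz(ct,p,.105).round(4),onz(cs,q,.105).round(4))
print("sample",tri(ct,(237.4,155.1),cs,(266,228.7)).round(4))
ym=(346.36,170.67)
print("mark",onz(ct,ym,.076).round(4),onz(cs,(156.45,212.32),.076).round(4),"cap",onz(ct,(343.7,155.6),.082).round(4))
for p in((353.9,200),(356.3,210.7)):print("screw",onz(ct,p,.076).round(4))
```

```text
slug [0.5482 0.3077 0.038 ] [0.5468 0.3098 0.038 ] [0.548  0.3084 0.0391]
slug [0.481  0.3167 0.038 ] [0.4798 0.3192 0.038 ] [0.4809 0.3177 0.0388]
slug [0.4248 0.3231 0.038 ] [0.424  0.3253 0.038 ] [0.4248 0.324  0.0384]
top -1 4206.0 [237.34 157.21]
top 1 283.5 [207.1 163.8]
top 1 271.5 [267.52 148.93]
top 1 867.5 [237.54 156.04]
scene -1 3997.5 [265.39 233.86]
scene 3 281.5 [299.78 230.82]
scene 3 296.0 [231.03 232.09]
scene 3 861.5 [265.6  231.25]
stage [0.5938 0.0623 0.1096] [0.5952 0.062  0.105 ] [0.5894 0.0632 0.105 ]
stage [ 0.6127 -0.0209  0.111 ] [ 0.6147 -0.0215  0.105 ] [ 0.6073 -0.0205  0.105 ]
stage [ 0.6309 -0.1039  0.1099] [ 0.6326 -0.1046  0.105 ] [ 0.6266 -0.1043  0.105 ]
sample [ 0.6125 -0.0207  0.1201]
mark [ 0.5716 -0.324   0.076 ] [ 0.5713 -0.324   0.076 ] cap [ 0.614  -0.3185  0.082 ]
screw [ 0.4873 -0.3387  0.076 ]
screw [ 0.4573 -0.3429  0.076 ]
```

```bash
python3 -c "
import cv2,numpy as np
a=cv2.imread('pics/m_top.png');b=cv2.imread('pics/m_scene.png');print(a.shape,b.shape)"
```

```text
(475, 550, 3) (375, 575, 3)
```

Run:
```python
from h import *
poses={"slugA":((.5480,.3085,.15),[1.446,1.446-np.pi]),"slugB":((.4808,.3178,.15),[1.446,1.446-np.pi]),
"padL":((.5938,.0623,.2),[.22,.22-np.pi,.22+np.pi/2,.22-np.pi/2]),"padR":((.6309,-.1039,.2),[.22,.22-np.pi,.22+np.pi/2,.22-np.pi/2]),
"arm":((.5715,-.324,.15),[.152+np.pi/2,.152-np.pi/2]),
"final":((.57,-.03,.22),[.152+np.pi/2,.152-np.pi/2,.22+np.pi/2,.22-np.pi/2,.22,.22+np.pi])}
print(bot.current_joints())
for k,(p,ys) in poses.items():
    for y in ys:
        j=bot.inverse_kinematics(np.array(p),down(y)); print(k,round(y,2),None if j is None else np.round(j,2))
```

```text
[ 9.34950628e-01  1.58541985e-01  1.59726369e+00  8.21528054e-07
  1.38621317e+00 -2.10138481e-01]
slugA 1.45 [ 0.32  0.35  1.5  -0.    1.29 -1.13]
slugA -1.7 [0.32 0.35 1.5  0.   1.29 2.02]
slugB 1.45 [ 0.37  0.22  1.66 -0.    1.26 -1.07]
slugB -1.7 [0.37 0.22 1.66 0.   1.26 2.07]
padL 0.22 [-0.1   0.23  1.55 -0.    1.37 -0.32]
padL -2.92 [-0.1   0.23  1.55  0.    1.37  2.82]
padL 1.79 [-0.1   0.23  1.55  0.    1.37 -1.89]
padL -1.35 [-0.1   0.23  1.55  0.    1.37  1.25]
padR 0.22 [-0.35  0.33  1.42 -0.    1.39 -0.57]
padR -2.92 [-0.35  0.33  1.42  0.    1.39  2.57]
padR 1.79 [-0.35  0.33  1.42  0.    1.39 -2.14]
padR -1.35 [-0.35  0.33  1.42  0.    1.39  1.  ]
arm 1.72 [-0.7   0.42  1.41  0.    1.31 -2.42]
arm -1.42 [-0.7   0.42  1.41 -0.    1.31  0.72]
final 1.72 [-0.26  0.14  1.6  -0.    1.4  -1.99]
final -1.42 [-0.26  0.14  1.6  -0.    1.4   1.15]
final 1.79 [-0.26  0.14  1.6   0.    1.4  -2.06]
final -1.35 [-0.26  0.14  1.6   0.    1.4   1.09]
final 0.22 [-0.26  0.14  1.6  -0.    1.4  -0.48]
final 3.36 [-0.26  0.14  1.6   0.    1.4   2.66]
```

```bash
cat >> h.py <<'E'
def place_slug(src,dst,pyaw,qyaw,deck):
    s=np.array(src);d=np.array(dst)
    bot.set_gripper(.7,25)
    bot.goto([*s,.13],down(pyaw)); bot.line_to([*s,.012],max_speed=.12)
    bot.set_gripper(0,25); print("open",bot.current_opening(),bot.current_clock())
    bot.line_to([*s,.10],max_speed=.15)
    bot.goto([*s,.19],down(pyaw))
    bot.goto([*d,.19],down(qyaw)); print("force",bot.current_contact_force(),bot.current_opening(),bot.current_clock())
    z=deck+.004+.0005
    bot.line_to([*d,z],max_speed=.08)
    print(bot.current_ee_pos(),bot.current_contact_force())
def retreat(d):
    bot.set_gripper(.65); bot.line_to([*d,.22],max_speed=.15); print("op",bot.current_opening(),bot.current_clock())
E
python3 - <<'E'
from h import *
d=(.5938,.0623)
place_slug((.548,.3085),d,1.446,.22,.1095)
c=bot.read_camera("scene");cv2.imwrite("pics/s1.png",cv2.resize(c["pixels"][170:300,190:340],None,fx=5,fy=5))
E
```

```text
open 0.38113295021615784 4.0417
force [-0.63077927  0.22664402 -1.69994393] 0.38335770802698405 6.2083
[0.59438216 0.06220655 0.1147423 ] [ 0.00757518 -0.75785887 -2.53645989]
```

View pics/s1.png

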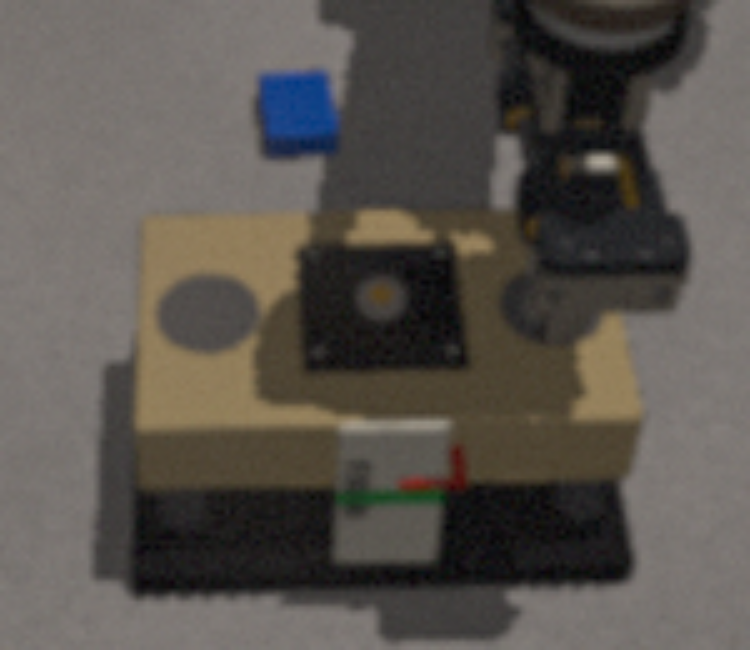

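The slug is held over the left pad (crop (550,300)). I'll lower it another 2 mm, release, and check the pointer.

Run:
```python
from h import *
d=(.5938,.0623)
bot.line_to([*d,.112],max_speed=.05);print(bot.current_contact_force())
retreat(d)
bot.goto([.45,.28,.2],down(1.446)); bot.hold(.4)
c=bot.read_camera("scene");cv2.imwrite("pics/s2.png",cv2.resize(c["pixels"][195:300,200:330],None,fx=6,fy=6,interpolation=cv2.INTER_CUBIC))
im=c["pixels"]
print("red",blobs(rng(im,(0,180,90),(6,255,255)),3), "green",blobs(rng(im,(45,100,40),(80,255,255)),3),bot.current_clock())
c=bot.read_camera("top");cv2.imwrite("pics/t2.png",cv2.resize(c["pixels"][115:245,95:300],None,fx=3.8,fy=3.8,interpolation=cv2.INTER_CUBIC))
```

```text
[-0.73205772  0.47991531 -1.47526013]
op 0.6493793073385352 9.0083
red [([114.62, 179.64], 94), ([280.86, 265.09], 22), ([275.0, 268.0], 3)] green [([261.81, 269.24], 21)] 10.4833
```

View pics/s2.png

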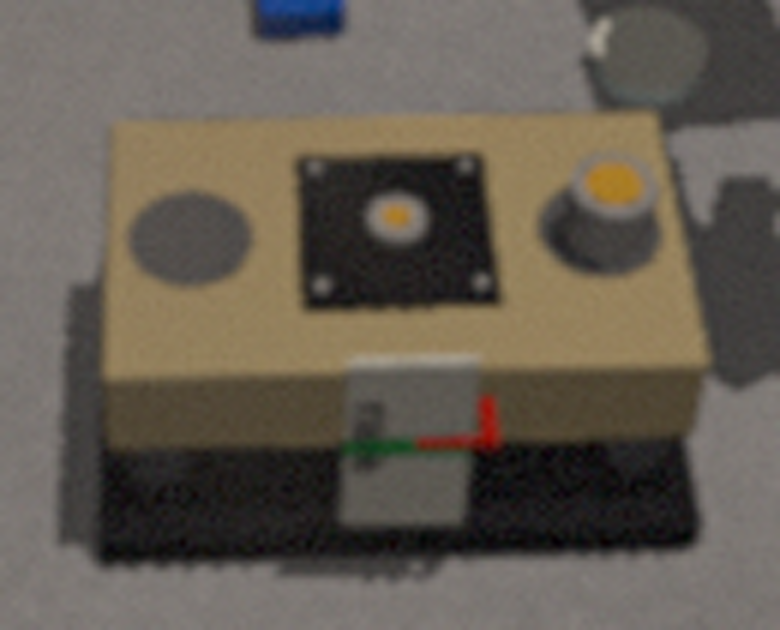

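View pics/t2.png

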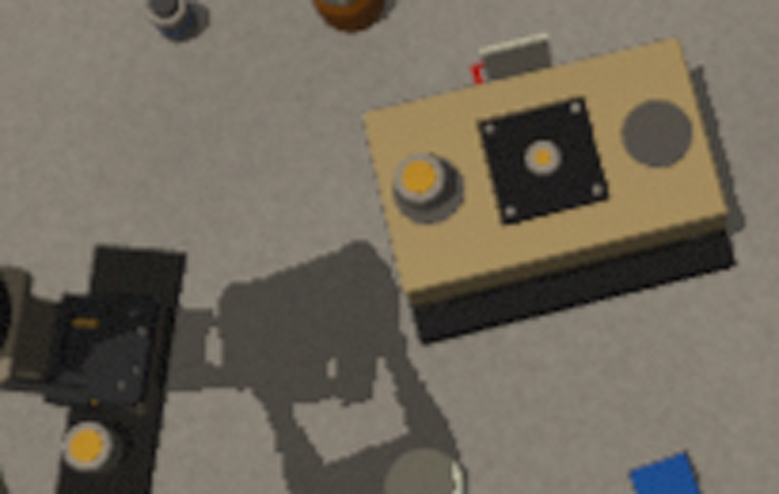

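The slug is on the left pad. In the scene view the pointer now overlaps the upper part of the green, but triangulating the deck earlier gave only about 11 mm sunk, so about 19 mm now. Those disagree, so I'll take wrist views with the plate top (0.125) as reference.

```bash
cat > pk.py <<'E'
from h import *
import pickle
def snap(n,tag):
    c=bot.read_camera(n);pickle.dump(c,open(f"pics/{tag}.pkl","wb"));cv2.imwrite(f"pics/{tag}.png",c["pixels"]);return c
E
python3 - <<'E'
from pk import *
snap("scene","S2");snap("top","T2")
# tilted view: tool tilted so wrist cam looks back at the plate front
R0=np.array(bot.read_camera("wrist")["R"]);t0=np.array(bot.read_camera("wrist")["t"])
p=np.array(bot.current_ee_pos());Rt=Ro.from_rotvec(bot.current_tool_rot()).as_matrix()
print("cam in tool",(Rt.T@(-R0.T@t0-p)).round(3));print((R0@Rt).round(3))
st=np.array([.6125,-.0208]);ex=np.array([np.cos(.22),np.sin(.22)])
best=[]
for yaw in (.22-np.pi/2,.22+np.pi/2,.22,.22+np.pi):
  for tilt in (0,.3,.5,.7):
    for dx in (.06,.1,.14):
      for z in(.22,.26):
        # tilt about horizontal axis perpendicular to ex so tool z leans toward -ex
        ax=np.array([-ex[1],ex[0],0])
        R=Ro.from_rotvec(ax*tilt)*Ro.from_rotvec(down(yaw))
        if R.as_matrix()[:2,2]@ex>0: R=Ro.from_rotvec(-ax*tilt)*Ro.from_rotvec(down(yaw))
        q=[*(st+ex*dx),z];j=bot.inverse_kinematics(np.array(q),R.as_rotvec())
        if j is not None: print(round(yaw,2),tilt,dx,z,np.round(j,2))
E
```

```text
cam in tool [ 0.    -0.065 -0.17 ]
[[ 1.     0.001  0.001]
 [-0.     0.971 -0.238]
 [-0.001  0.238  0.971]]
-1.35 0 0.06 0.22 [-0.19  0.4   1.29 -0.    1.45  1.16]
-1.35 0 0.06 0.26 [-0.19  0.38  1.24 -0.    1.52  1.16]
-1.35 0 0.1 0.22 [-0.17  0.51  1.15 -0.    1.48  1.18]
-1.35 0 0.1 0.26 [-0.17  0.49  1.1  -0.    1.55  1.18]
-1.35 0 0.14 0.22 [-0.15  0.62  1.   -0.    1.53  1.2 ]
-1.35 0 0.14 0.26 [-0.15  0.6   0.94 -0.    1.6   1.2 ]
-1.35 0.3 0.06 0.22 [-0.14  0.67  0.95 -0.11  1.8   1.2 ]
-1.35 0.3 0.06 0.26 [-0.14  0.65  0.9  -0.11  1.87  1.19]
-1.35 0.3 0.1 0.22 [-0.12  0.79  0.77 -0.1   1.87  1.21]
-1.35 0.3 0.1 0.26 [-0.12  0.79  0.7  -0.11  1.94  1.2 ]
-1.35 0.3 0.14 0.22 [-0.11  0.95  0.53 -0.1   1.95  1.22]
-1.35 0.3 0.14 0.26 [-0.11  0.95  0.43 -0.11  2.04  1.21]
-1.35 0.5 0.06 0.22 [-0.11  0.87  0.7  -0.18  2.05  1.19]
-1.35 0.5 0.06 0.26 [-0.11  0.86  0.63 -0.19  2.12  1.18]
-1.35 0.5 0.1 0.22 [-0.1   1.04  0.43 -0.18  2.15  1.19]
-1.35 0.5 0.1 0.26 [-0.1   1.05  0.33 -0.19  2.23  1.17]
-1.35 0.7 0.06 0.22 [-0.09  1.11  0.38 -0.27  2.31  1.14]
-1.35 0.7 0.06 0.26 [-0.
[... 2357 characters left out ...]
4  0.    1.6   2.77]
3.36 0.3 0.06 0.22 [-0.14  0.67  0.95 -0.11  1.8   2.77]
3.36 0.3 0.06 0.26 [-0.14  0.65  0.9  -0.11  1.87  2.76]
3.36 0.3 0.1 0.22 [-0.12  0.79  0.77 -0.1   1.87  2.78]
3.36 0.3 0.1 0.26 [-0.12  0.79  0.7  -0.11  1.94  2.77]
3.36 0.3 0.14 0.22 [-0.11  0.95  0.53 -0.1   1.95  2.79]
3.36 0.3 0.14 0.26 [-0.11  0.95  0.43 -0.11  2.04  2.78]
3.36 0.5 0.06 0.22 [-0.11  0.87  0.7  -0.18  2.05  2.76]
3.36 0.5 0.06 0.26 [-0.11  0.86  0.63 -0.19  2.12  2.75]
3.36 0.5 0.1 0.22 [-0.1   1.04  0.43 -0.18  2.15  2.76]
3.36 0.5 0.1 0.26 [-0.1   1.05  0.33 -0.19  2.23  2.74]
3.36 0.7 0.06 0.22 [-0.09  1.11  0.38 -0.27  2.31  2.71]
3.36 0.7 0.06 0.26 [-0.09  1.11  0.29 -0.3   2.39  2.68]
```

Run:
```python
from pk import *
st=np.array([.6125,-.0208]);ex=np.array([np.cos(.22),np.sin(.22)]);ax=np.array([-ex[1],ex[0],0])
M=np.array([[1,0,0],[0,.971,-.238],[0,.238,.971]])
P=np.array([*(st+ex*.087),.095]); D=np.array([*st,.11])
best=None
for tilt in(.5,.6,.7,.8):
  for dx in(.0,.03,.06,.09):
    for z in(.22,.25,.28):
      R=Ro.from_rotvec(-ax*tilt)*Ro.from_rotvec(down(.22-np.pi/2))
      if R.as_matrix()[:2,2]@ex>0: R=Ro.from_rotvec(ax*tilt)*Ro.from_rotvec(down(.22-np.pi/2))
      q=np.array([*(st+ex*dx),z]);Rm=R.as_matrix();cam=q+Rm@np.array([0,-.065,-.17])
      f=lambda X:(lambda v:(250+287*v[0]/v[2],191+287*v[1]/v[2],v[2]))(M@Rm.T@(X-cam))
      j=bot.inverse_kinematics(q,R.as_rotvec())
      if j is not None: print(tilt,dx,z,np.round(f(P),2),np.round(f(D),2),"elev",round(np.degrees(np.arcsin((cam-P)[2]/np.linalg.norm(cam-P)))))
```

```text
0.5 0.0 0.22 [2.500e+02 2.231e+01 2.100e-01] [250.   134.5    0.26] elev 78
0.5 0.0 0.25 [2.500e+02 1.355e+01 2.400e-01] [250.   118.45   0.28] elev 79
0.5 0.0 0.28 [250.     6.28   0.26] [250.   104.72   0.31] elev 80
0.5 0.03 0.22 [2.500e+02 6.399e+01 2.300e-01] [250.   161.09   0.28] elev 71
0.5 0.03 0.25 [250.    52.32   0.26] [250.   144.17   0.3 ] elev 73
0.5 0.03 0.28 [250.    42.5    0.28] [250.   129.55   0.33] elev 75
0.5 0.06 0.22 [250.    99.04   0.25] [250.   184.12   0.3 ] elev 65
0.5 0.06 0.25 [250.    85.42   0.28] [250.   166.69   0.32] elev 68
0.5 0.06 0.28 [250.    73.81   0.3 ] [250.   151.48   0.35] elev 70
0.5 0.09 0.22 [250.   128.94   0.27] [250.   204.26   0.32] elev 60
0.5 0.09 0.25 [250.   114.01   0.3 ] [250.   186.55   0.34] elev 63
0.5 0.09 0.28 [250.   101.16   0.32] [250.   170.99   0.37] elev 65
0.6 0.0 0.22 [2.50e+02 5.85e+00 2.00e-01] [250.   124.02   0.25] elev 75
0.6 0.0 0.25 [ 2.5e+02 -6.5e+00  2.2e-01] [250.   105.5    0.27] elev 76
0.6 0.0 0.28 [ 2.500e+02 -1.679e+01  2.400e-01] [250.    89.51   0.29] elev 78
0.6 0.03 0.22 [2.500e+02 5.046e+01 
[... 993 characters left out ...]
elev 69
0.7 0.06 0.22 [2.500e+02 7.467e+01 2.300e-01] [250.   160.9    0.29] elev 58
0.7 0.06 0.25 [250.    55.09   0.25] [250.   140.29   0.31] elev 61
0.7 0.06 0.28 [250.    38.09   0.27] [250.   121.89   0.33] elev 64
0.8 0.0 0.22 [ 2.500e+02 -2.866e+01  1.700e-01] [2.5000e+02 1.0326e+02 2.4000e-01] elev 68
0.8 0.0 0.25 [ 2.500e+02 -5.091e+01  1.800e-01] [250.    79.01   0.25] elev 71
0.8 0.0 0.28 [ 2.500e+02 -6.977e+01  2.000e-01] [250.    57.53   0.27] elev 73
0.8 0.03 0.22 [2.500e+02 2.292e+01 1.900e-01] [250.   128.54   0.26] elev 61
0.8 0.03 0.25 [ 2.5e+02 -3.2e-01  2.1e-01] [250.   105.17   0.28] elev 64
0.8 0.03 0.28 [ 2.500e+02 -2.042e+01  2.200e-01] [250.    84.23   0.29] elev 67
```

Run:
```python
from pk import *
st=np.array([.6125,-.0208]);ex=np.array([np.cos(.22),np.sin(.22)]);ax=np.array([-ex[1],ex[0],0])
y=.22-np.pi/2
bot.goto([*(st+ex*.0),.26],down(y)); snap("wrist","W1")
R=Ro.from_rotvec(-ax*.6)*Ro.from_rotvec(down(y))
if R.as_matrix()[:2,2]@ex>0: R=Ro.from_rotvec(ax*.6)*Ro.from_rotvec(down(y))
bot.goto([*(st+ex*.09),.22],R.as_rotvec()); snap("wrist","W2"); print(bot.current_clock())
```

```text
13.8167
```

View pics/W1.png

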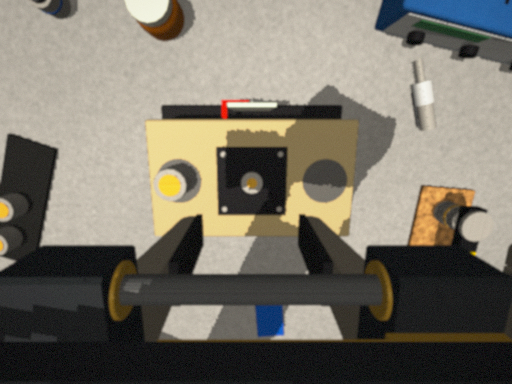

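View pics/W2.png

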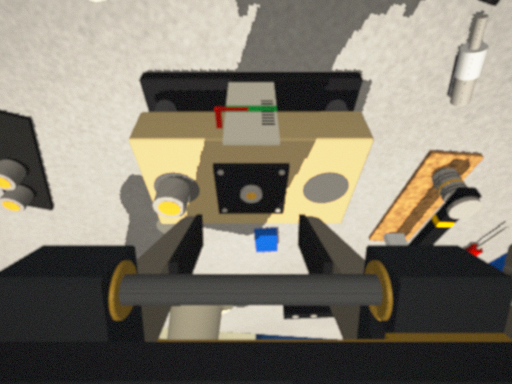

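Run:
```python
import cv2,numpy as np
a=cv2.imread("pics/W2.png")[70:160,190:310];b=cv2.imread("pics/W1.png")[92:132,140:370]
cv2.imwrite("pics/W2c.png",cv2.resize(a,None,fx=6,fy=6,interpolation=cv2.INTER_CUBIC))
cv2.imwrite("pics/W1c.png",cv2.resize(b,None,fx=3.4,fy=3.4,interpolation=cv2.INTER_CUBIC))
```

```text
(no output)
```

View pics/W2c.png

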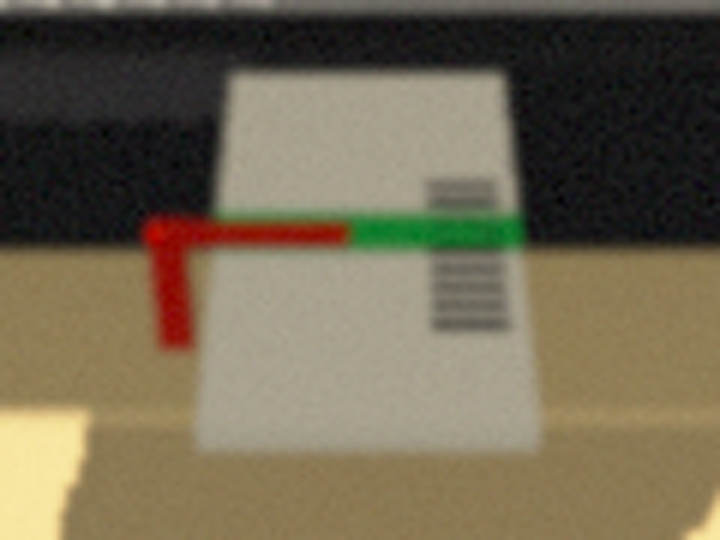

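View pics/W1c.png

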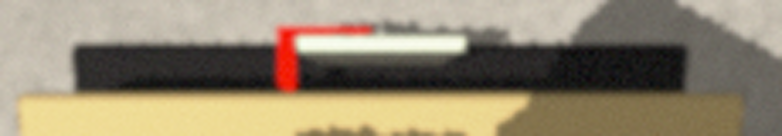

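Run:
```python
from pk import *
L=lambda k:pickle.load(open(f"pics/{k}.pkl","rb"))
W1,W2,S,T=map(L,("W1","W2","S2","T2"))
ps={}
for k,c in(("W1",W1),("W2",W2)):
    im=c["pixels"];print(k,"orange",blobs(rng(im[:250],(12,140,90),(26,255,255)),4))
    g=cv2.cvtColor(im,cv2.COLOR_BGR2GRAY)
    m=(hsv(im)[:,:,2]<60)
    bl=[(b,a) for b,a in blobs(m[140:220,205:300],300)];print(k,bl)
for k,c in(("S2",S),("T2",T)): print(k,[b for b in blobs(rng(c["pixels"],(12,140,90),(26,255,255)),4) if b[1]<60])
# edges by column profile: deck front top edge & plate top
g2=cv2.cvtColor(W2["pixels"],cv2.COLOR_BGR2GRAY).astype(int);g1=cv2.cvtColor(W1["pixels"],cv2.COLOR_BGR2GRAY).astype(int)
for u in(150,170,195,320,350): print("W2 col",u,g2[130:146,u].tolist())
for u in(235,250,265): print("W2 plate",u,g2[138:152,u].tolist())
for u in(160,180,300): print("W1 col",u,g1[112:128,u].tolist())
for u in(240,255,270): print("W1 plate",u,g1[98:112,u].tolist())
```

```text
W1 orange [([162.21, 22.69], 251), ([169.09, 185.05], 350), ([251.44, 182.77], 71), ([435.11, 215.61], 2023), ([3.04, 210.31], 100), ([445.75, 212.54], 24), ([0.76, 245.29], 21)]
W1 [([47.47, 39.45], 3793)]
W2 orange [([237.0, 107.0], 15), ([246.8, 108.2], 5), ([422.24, 193.53], 3350), ([4.0, 182.89], 75), ([250.91, 195.47], 45), ([10.63, 205.39], 93), ([169.0, 207.92], 218), ([440.74, 222.15], 124)]
W2 [([45.49, 46.19], 2913)]
S2 [([177.62, 139.0], 26), ([427.53, 138.05], 19), ([434.5, 139.5], 4), ([70.97, 168.36], 33), ([156.56, 212.36], 39), ([393.79, 216.97], 29), ([301.89, 225.27], 44), ([394.54, 231.08], 24), ([265.71, 230.43], 7), ([328.72, 327.93], 29)]
T2 [([182.06, 116.67], 18), ([237.2, 156.0], 10), ([204.68, 161.18], 56), ([117.24, 231.76], 50)]
W2 col 150 [127, 126, 124, 124, 128, 124, 127, 141, 172, 200, 219, 225, 227, 227, 226, 227]
W2 col 170 [126, 127, 123, 127, 129, 128, 128, 143, 175, 201, 220, 224, 228, 228, 227, 227]
W2 col 195 [124, 126, 127, 126, 127, 127, 126, 145, 174, 202, 220, 225, 227, 227, 228, 228]
W2 col 320 [123, 127, 125, 128, 128, 124, 132, 151, 182,
[... 183 characters left out ...]
24, 123, 119, 124, 122, 123]
W2 plate 250 [162, 159, 162, 157, 158, 154, 148, 139, 123, 122, 119, 121, 121, 123]
W2 plate 265 [164, 161, 164, 159, 155, 153, 148, 136, 129, 123, 117, 122, 122, 123]
W1 col 160 [169, 177, 187, 192, 188, 188, 179, 173, 181, 202, 213, 219, 219, 218, 216, 218]
W1 col 180 [47, 46, 36, 25, 24, 27, 61, 118, 172, 201, 214, 216, 217, 216, 218, 217]
W1 col 300 [39, 37, 36, 20, 19, 28, 42, 74, 102, 114, 117, 111, 112, 114, 113, 118]
W1 plate 240 [174, 150, 120, 134, 188, 235, 246, 246, 230, 167, 105, 91, 77, 52]
W1 plate 255 [160, 122, 107, 126, 184, 230, 246, 246, 227, 163, 105, 87, 77, 60]
W1 plate 270 [186, 167, 133, 130, 183, 232, 244, 245, 230, 166, 106, 88, 71, 50]
```

Run:
```python
from pk import *
L=lambda k:pickle.load(open(f"pics/{k}.pkl","rb"))
W1,W2,S,T=map(L,("W1","W2","S2","T2"))
print("deck edge",tri(W1,(250,119.4),W2,(250,138.3)).round(4))
print("plate back",tri(W1,(250,107.1),W2,(250,145.3)).round(4)," front-mix",tri(W1,(250,102),W2,(250,145.3)).round(4))
print("sample W",tri(W1,(251.44,182.77),W2,(250.91,195.47)).round(4))
print("slugtop W",tri(W1,(169.09,185.05),W2,(169.0,207.92)).round(4))
print("sample ST",tri(S,(265.71,230.43),T,(237.2,156)).round(4),"slug ST",tri(S,(301.89,225.27),T,(204.68,161.18)).round(4))
```

```text
deck edge [ 0.6799 -0.0057  0.0995]
plate back [ 0.6916 -0.0031  0.1251]  front-mix [ 0.6961 -0.0021  0.1309]
sample W [ 0.6123 -0.0222  0.1121]
slugtop W [0.5946 0.0638 0.1309]
sample ST [ 0.6122 -0.0205  0.1134] slug ST [0.5948 0.0654 0.1317]
```

The wrist triangulation is sound: the plate top comes out at 0.1251, against a true 0.125. It puts the deck 19–20.5 mm down, just short of the band; the apparent overlap was parallax, because the pointer stands in front of the plate. A second slug gives about 27–28 mm.

Run:
```python
from pk import *
d=(.6309,-.1039)
bot.goto([.58,.06,.26],down(1.446))
place_slug((.4808,.3178),d,1.446,.22,.1010)
bot.line_to([*d,.1035],max_speed=.05);print(bot.current_contact_force())
retreat(d)
bot.goto([.5715,-.324,.26],down(.152-np.pi/2)); snap("wrist","W3"); bot.hold(.5)
snap("scene","S3");snap("top","T3");print(bot.current_clock())
im=cv2.imread("pics/S3.png")
cv2.imwrite("pics/S3c.png",cv2.resize(im[195:300,200:330],None,fx=6,fy=6,interpolation=cv2.INTER_CUBIC))
```

```text
open 0.38633261752388115 19.25
force [ 0.5507248   0.91944273 -2.27595504] 0.3848086101606222 22.075
[ 0.63144263 -0.10410849  0.10631486] [-0.90301714 -0.14907096 -1.99561771]
[ 0.62765064  0.33333151 -1.79122427]
op 0.6511065039889651 24.9917
26.8167
```

View pics/S3c.png

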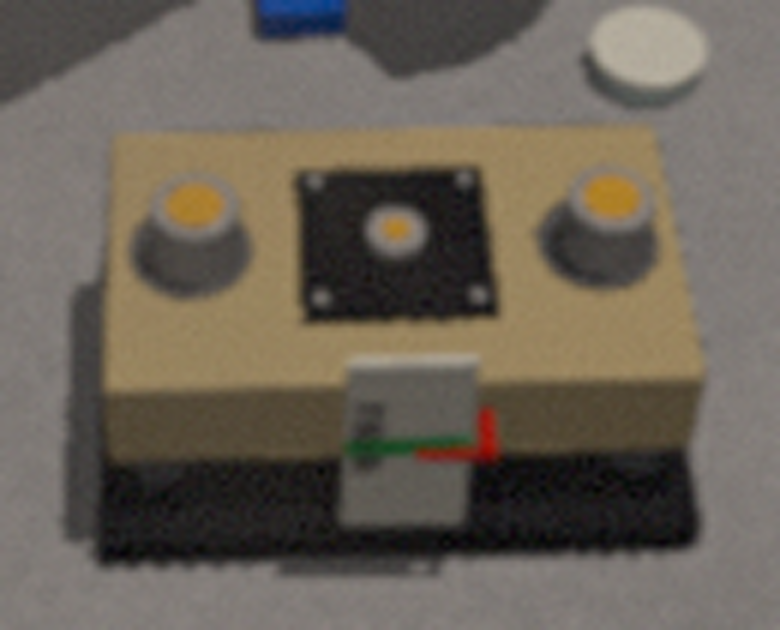

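View pics/W3.png

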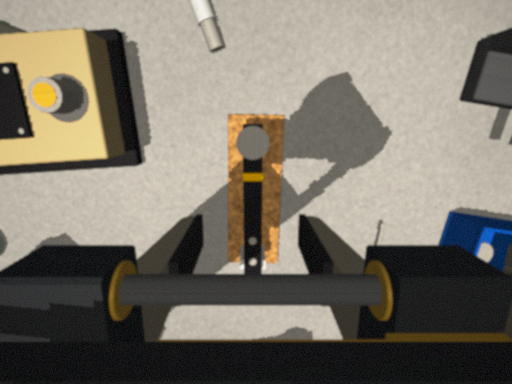

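View pics/T3.png

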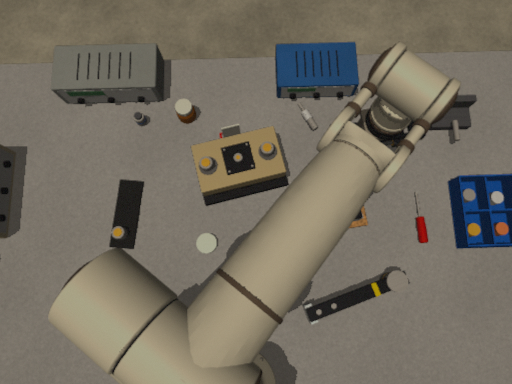

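Both slugs stand on the pads. In W3 the small arm sits on the cork, cap at (253,142) and mark at (253,177). Now for deck depth and the arm's grasp pose.

Run:
```python
from pk import *
L=lambda k:pickle.load(open(f"pics/{k}.pkl","rb"))
W3,S,T=map(L,("W3","S3","T3"))
f=lambda c,a,b:[(x,n) for x,n in blobs(rng(c["pixels"],(12,140,90),(26,255,255)),4) if n<60 and a[0]<x[0]<a[1] and b[0]<x[1]<b[1]]
s=f(S,(220,315),(215,240));t=f(T,(190,290),(140,175));print(s,t)
s.sort();t.sort(reverse=True)
for p,q in zip(s,t): print(tri(S,p[0],T,q[0]).round(4))
im=W3["pixels"]
y=blobs(rng(im[160:195,235:275],(20,190,60),(35,255,255)),10);print("yel",y)
# bar: dark pixels between rows 150..245 , per-row center
m=hsv(im)[:,:,2]<50
pts=[]
for v in list(range(188,232)):
    u=np.where(m[v,238:270])[0]
    if 5<len(u)<22: pts.append((u.mean()+238,v,len(u)))
pts=np.array(pts);print(len(pts),pts[::8])
k=np.polyfit(pts[:,1],pts[:,0],1)
a=onz(W3,(np.polyval(k,150),150),.076);b=onz(W3,(np.polyval(k,230),230),.076)
d=a-b;print("yaw",np.arctan2(d[1],d[0]),a,b)
for vv in(176,177,178): print(onz(W3,(np.polyval(k,vv),vv),.076))
g=cv2.cvtColor(im,cv2.COLOR_BGR2GRAY)[168:186,253];print(g,im[168:186,253].tolist())
cp=cv2.HoughCircles(cv2.GaussianBlur(cv2.cvtColor(im,cv2.COLOR_BGR2GRAY)[110:180,215:290],(3,3),0),cv2.HOUGH_GRADIENT,1.5,50,param1=100,param2=10,minRadius=12,maxRadius=22);print(cp)
for z in [.082]: print("cap",onz(W3,(cp[0][0][0]+215,cp[0][0][1]+110),z))
```

```text
[([301.56, 227.44], 43), ([231.93, 228.56], 43), ([265.5, 232.5], 8)] [([266.69, 146.78], 51), ([237.5, 156.5], 12), ([205.33, 161.87], 52)]
[ 0.6321 -0.1013  0.1248]
[ 0.6129 -0.0207  0.1065]
[0.595  0.0651 0.124 ]
yel [([17.21, 16.56], 202)]
44 [[252.  188.   17. ]
 [252.  196.   17. ]
 [252.  204.   17. ]
 [252.  212.   17. ]
 [252.  220.   17. ]
 [252.5 228.   16. ]]
yaw 0.1638880235398451 [ 0.60434478 -0.32012848  0.076     ] [ 0.50175583 -0.33709375  0.076     ]
[ 0.57250105 -0.32539452  0.076     ]
[ 0.57124876 -0.32560161  0.076     ]
[ 0.56999438 -0.32580905  0.076     ]
[ 18  23  15  34  60  96 124 131 127 128 130 128 111  81  44  25  23  22] [[24, 17, 18], [27, 21, 25], [22, 14, 15], [20, 34, 39], [3, 61, 80], [0, 97, 131], [0, 125, 168], [0, 132, 179], [0, 128, 174], [0, 128, 176], [0, 130, 179], [0, 129, 174], [0, 112, 152], [6, 82, 107], [20, 43, 56], [24, 25, 24], [26, 22, 24], [21, 22, 22]]
[[[36.75 33.75 16.2 ]]]
cap [ 0.61227206 -0.31904068  0.082     ]
```

Run:
```python
from pk import *
y=.16-np.pi/2; b=(.5713,-.3252)
bot.line_to([*b,.13],rot=down(y)); bot.line_to([*b,.049],max_speed=.1); print(bot.current_ee_pos(),bot.current_contact_force())
bot.set_gripper(0,50); print(bot.current_opening(),bot.current_clock())
bot.line_to([*b,.075],max_speed=.05); bot.hold(.2); print(bot.current_contact_force(),bot.current_ft_torque(),bot.current_opening())
snap("scene","S4");snap("wrist","W4")
im=cv2.imread("pics/S4.png")
cv2.imwrite("pics/S4c.png",cv2.resize(im[130:270,100:230],None,fx=4,fy=4,interpolation=cv2.INTER_CUBIC))
```

```text
[ 0.57189887 -0.32568349  0.04991962] [-0.01660424 -0.79418475  0.05408991]
0.2589001171432963 29.425
[ 0.64662271 -0.10708938 -5.41456035] [-0.02986518  0.09218711  0.06888579] 0.2478816176131596
```

View pics/S4c.png

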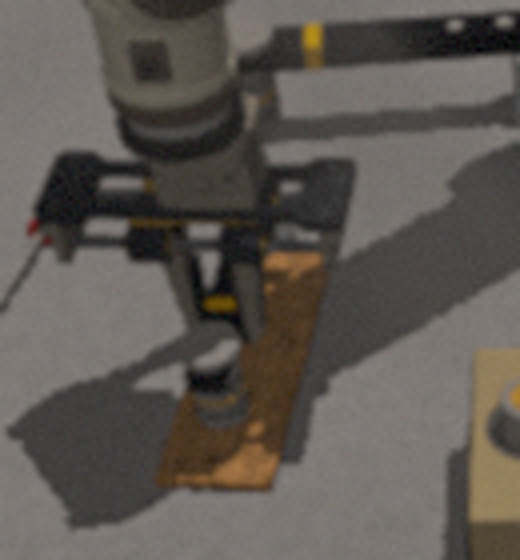

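View pics/W4.png

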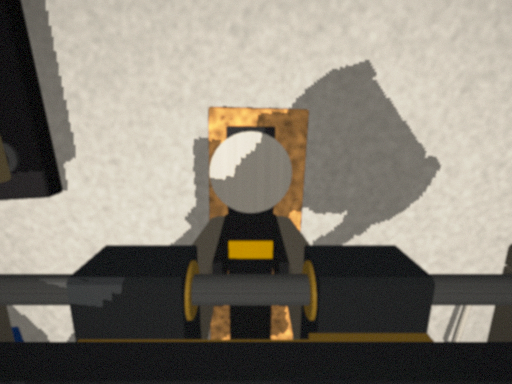

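The arm is off the board: 5.4 N carried, opening 23 mm, mark (250,249) and cap (250,171) in W4 where a level grip about 2 mm off the mark should put them. Next, lift and carry.

Run:
```python
from pk import *
y=.16-np.pi/2; b=(.5713,-.3252)
bot.line_to([*b,.26],max_speed=.12)
f=np.array([.6125,-.021])-.041*np.array([np.cos(.16),np.sin(.16)])
bot.line_to([*f,.26],rot=down(y),max_speed=.15); bot.line_to([*f,.186],max_speed=.06); bot.hold(.5)
print(bot.current_ee_pos(),bot.current_contact_force(),bot.current_ft_torque(),bot.current_opening(),bot.current_clock())
for n,k in(("scene","S5"),("top","T5"),("wrist","W5")): snap(n,k)
im=cv2.imread("pics/S5.png")
cv2.imwrite("pics/S5c.png",cv2.resize(im[150:300,190:340],None,fx=4,fy=4,interpolation=cv2.INTER_CUBIC))
```

```text
[ 0.57201329 -0.0275371   0.18602393] [-0.11627312  0.52467515 -5.14329735] [-0.04665588  0.12301778 -0.00604858] 0.2548484948109743 36.1
```

View pics/S5c.png

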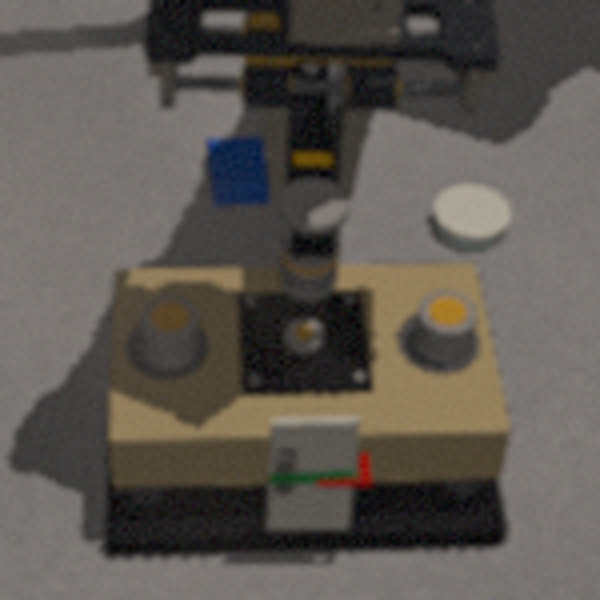

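View pics/T5.png

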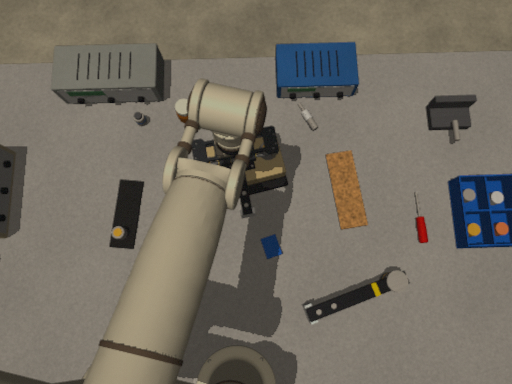

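View pics/W5.png

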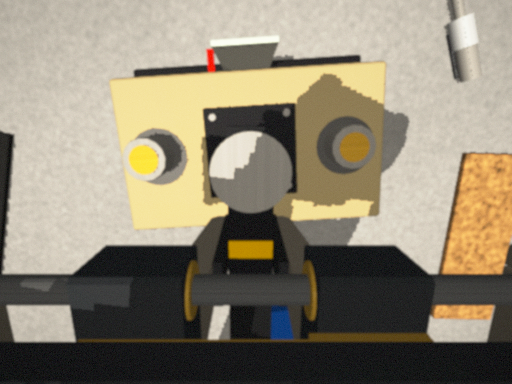

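Run:
```python
from pk import *
L=lambda k:pickle.load(open(f"pics/{k}.pkl","rb"))
S,W=L("S5"),L("W5")
hc=lambda im,x,y,w,h,r:cv2.HoughCircles(cv2.GaussianBlur(cv2.cvtColor(im,cv2.COLOR_BGR2GRAY)[y:y+h,x:x+w],(3,3),0),cv2.HOUGH_GRADIENT,1.5,80,param1=100,param2=10,minRadius=r[0],maxRadius=r[1])[0][0]+[x,y,0]
c=hc(W["pixels"],190,110,120,120,(35,48));print(c)
print("cap wrist",onz(W,c[:2],.219).round(4),"cap scene",onz(S,(268,201),.219).round(4), "tri",tri(W,c[:2],S,(268,201)).round(4))
print("lens bottom scene",onz(S,(267,221.3),.147).round(4))
b=blobs(rng(S["pixels"][220:240,255:275],(12,120,60),(26,255,255)),3);print(b,"sample scene",onz(S,(266,233.2),.1045).round(4))
print("tool tilt",Ro.from_rotvec(bot.current_tool_rot()).as_matrix()[:,2],np.abs(bot.current_joint_vel()).max())
```

```text
[249.25       172.25        40.54999924]
cap wrist [ 0.6143 -0.0205  0.219 ] cap scene [ 0.617  -0.0185  0.219 ] tri [ 0.6137 -0.0197  0.2157]
lens bottom scene [ 0.6124 -0.0181  0.147 ]
[([10.5, 12.8], 10)] sample scene [ 0.6131 -0.0186  0.1045]
tool tilt [-4.90776633e-05 -9.19346326e-06 -9.99999999e-01] 0.0016041639631340222
```

Run:
```python
from pk import *
bot.hold(.5);print(bot.current_opening(),bot.current_contact_force(),bot.current_clock());bot.job_done()
```

```text
0.2537185663953687 [ 0.41931047 -0.18751366 -5.66765908] 36.75
the job is handed in; nothing more can be done
```

I stood two slugs on the pads, left the third on the mat, and handed in at 36.75 s with the small objective arm held over the sample. The judge reports no verdict, so what follows rests on my own checks.

- **Deck:** triangulation after the second slug put it about 24.5–26.5 mm down, inside the 21–31 mm band.
- **Disagreement on the deck:** the pointer looked different by eye. With one slug it seemed already in the green, and with two it looks a little low. I put this down to parallax, because the pointer stands in front of the plate. With one slug, close wrist views that matched the known plate height gave 19–20.5 mm, so I added the second. I did not repeat those close views after the second slug.
- **Arm:** it was gripped about 2 mm from the balance mark with about 5.5 N carried. The tool was vertical and the arm still.
- **Lens:** it was within about 2–4 mm sideways of the sample, and about 42 mm above it. One two-camera estimate put the cap about 3 mm lower than the robot's own pose gives, which is still within limits.
- **Bystanders:** none looked moved in the last top view, though the arm partly hid the jar and covered the dish. The dish was in place in the last scene view. I did not measure any of them.

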